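# Pack the hole-saw kit into its tray

### The arm

A 6-joint arm with a two-finger parallel gripper is mounted at the origin on the work surface; the furniture and walls round the work are solid. World frame = base frame: x ahead of the robot, y to its left, z up, the work surface at z = 0. Lengths are in m, angles in rad, forces in N, time in s.
With the tool pointing down it reaches from about 0.3 to 0.775 m from the base axis. Payload 14.6 kg.
Tool frame: the origin (TCP) lies at the very end of the fingers, on their centre line; the grasp point (between the pads) lies 19 mm behind it; z points along the fingers, y is the line along which they close (so a half turn about z gives the same grasp; the last joint's range is limited). The gripper opens to 94 mm and grips with 3 to 60 N. Pads are 16 mm wide; open, the fingers measure 119 mm over their backs; the gripper's body (75 mm by 177 mm) begins 78 mm behind the grasp point.
Start: joints at [-1.214, 0.3, 1.521, -0, 1.321, -0.067], TCP at [0.226, -0.501, 0.205] pointing down, gripper open.
Joint ranges: [-3.03, 3.03], [-0.79, 2.21], [0.23, 2.52], [-1.04, 4.18], [0, 3.07], [-2.55, 2.55]. Speed limits (rad/s): [2.22, 2.22, 2.57, 3.14, 3.14, 3.14].

### API

Orientations are given as [roll, pitch, yaw] about the fixed x, y, z axes, in that order (R = Rz(yaw) Ry(pitch) Rx(roll)).
In Python, from station import * gives the robot as it stands.
- The arm moves only by the tool jog_arm, never from a script. Its argument "rows" is a list of rows, each a list of 3 entries, a list of its own where there are three numbers: the shift along the tool's x, y, z in m, then the turn about the tool's z in degrees, then the finger opening in m, from 0 to 0.094. A call has 1 to 12 rows; each row shifts and turns the commanded pose from where the row before left it, along the tool's axes as they then stand; what a row does not reach is not made up. A row lasts 1/12 s, in which the tool goes at most 41.7 mm and 7.16 degrees, less where a joint would pass 70% of its speed; a pose out of reach is approached as far as the arm can. A call is refused whole if a number of a shift passes 0.0417 or a number of a turn 7.16, either way. A call with a gripper value outside its range is refused whole. The fingers move at their own pace and stop on an object; "squeeze" is the grip in N (left out, the last holds). Time passes only in rows, so rows that do not move let the fingers close. It gives the time, the measured TCP pose, the force, the opening and the grip force at its end, in the units of the state.
- get_obs(): the state, without advancing time (a new reading comes with each control period).
- camera(name): name is "scene" or "top"; returns a dict with "image" (420x560x3 uint8, red, green, blue), "range_z" (420x560 float32, m along the optical axis (not along the pixel's ray), 0 where there is no reading), "K" (3x3 intrinsics, pixels), "k1" (the pictures are not rectified: a ray, as slopes to the right and down, at radius r is drawn at 1 + k1 r^2 times it, then the intrinsics apply), "world_from_camera" (4x4, takes a point from camera to world coordinates). Camera axes: x right, y up, looking along -z (the intrinsics and any distortion apply to the point x, -y, -z); pixel columns grow to the right and rows downward; lengths in m; the calibration is good to about 2 mm. A picture is of the moment at which its call begins.
- hand_in(): hands the job in; it is judged then, once.
Trained networks look in a picture, given as the dict that the camera call returned (one of the last four; its "shot" number tells which), for a name from the list of things; names that differ only in an ending like _2 or _b are one class to them, and where a whole thing is asked for, a point or a joint stands for the part that bears it (a point fixed in the world has none). Each returns a list of dicts, best first, with "p" (0 to 1); they miss things now and then, are a little off and sometimes report something else, mostly with a low value. They report only what shows in the picture. A call takes as long as a camera call. They do not tell look-alikes from the thing itself.
- search_frame(label, picture): "at" ([column, row] as shares, 0 to 1, of the picture: columns of its width, rows of its height, amid what is visible of it).
- spot_point(label, picture): "at" ([column, row] as shares, 0 to 1, of the picture: columns of its width, rows of its height: a listed point, or the origin of a listed thing).
The state is a dict: "time_s": time; "qpos": joint angles; "joint_vel": joint speeds; "tau": joint torques, N m; "ee_pos": TCP position; "eef_rot": TCP orientation; "force": force on the tool from outside, world axes, zero at the start; "moment": the same for the moment, N m; "grip_width": finger opening in m; "grip_force": force on a finger pad.
Only numpy, scipy, OpenCV 4.12 (cv2) and the standard library are available. Lean on these libraries where they do the work, as an engineer would, in place of code of your own. Each camera call takes 0.05 s, during which the arm holds its last target. There are 200 camera calls.

### The job

Put the hole-saw kit away in its tray: the three hole saws nested inside one another, all teeth down on the floor of the round well, and the arbor (the one with the thick collar) lying lengthwise flat in the long trough. The pipe sleeve and the drill bit are not part of the kit: leave them, the flap wheel and the tape measure where they are.

Things in the scene. Friction and masses are not known exactly. Their poses are not given: they have to be found in the camera images.
- saw_small_center (a point): The small hole saw: a cup of dark steel, closed at the top by a flat back plate with a round threaded hole, slots in its side wall (2.2 mm thick), open below with a saw-toothed rim on which it stands. 24 mm outside diameter, 34 mm tall. Its origin is its centre, half-way up; z points up at the start.
- saw_medium_center (a point): The medium hole saw: a cup of dark steel, closed at the top by a flat back plate with a round threaded hole, slots in its side wall (2.2 mm thick), open below with a saw-toothed rim on which it stands. 44 mm outside diameter, 40 mm tall; inside 39.6 mm wide and 37 mm deep, so it goes over the small one. Its origin is its centre, half-way up; z points up at the start.
- saw_large_center (a point): The large hole saw: a cup of dark steel, closed at the top by a flat back plate with a round threaded hole, slots in its side wall (2.2 mm thick), open below with a saw-toothed rim on which it stands. 64 mm outside diameter, 46 mm tall; inside 59.6 mm wide and 43 mm deep, so it goes over the medium one. Its origin is its centre, half-way up; z points up at the start.
- arbor_center (a point): The arbor, 86 mm long, lying on its thick dark eight-sided collar (22 mm across flats, 20 mm long); a hexagonal steel shank (9.5 mm thick, 33 mm long) stands out at one end, a 14 mm threaded stub (7 mm long) with a 6.4 mm pilot drill (26 mm long) at the other. Origin: centre of the collar, 11 mm above its support, the balance point. x along it to the drill; z up at the start: flats face sideways.
- nest_well (a point): Round well, 79 mm wide, 8 mm deep, felt floor, in one of two equal pale wooden modules (120 x 90 mm), side by side, either way round, in a fixed dark-rimmed wooden tray (136 x 196 mm; module centres 91 mm apart across their long sides). Module tops and tray rim are level, 20 mm above the bench. Origin: centre of the well's floor, 12 mm above the bench; x along the module's long side, z up.
- arbor_trough (a point): The long rectangular trough in the other pale module of the tray. 109 mm long (along its x), 43 mm wide (y), 8 mm deep. Origin: centre of its floor, 12 mm above the bench; z up.
- sleeve_center (a point): Look-alike, not of the kit: a plain pipe sleeve of bright steel, standing, 44 mm outside and 37 mm inside diameter, 42 mm tall, open right through, no back plate, no teeth. Loose. Origin at its centre.
- drill_bit_center (a point): Look-alike, not of the kit: a drill bit, lying, 94 mm long and 10 mm thick throughout, hexagonal shank, no collar. Loose. Origin on its axis near mid-length, x along it.
- flap_wheel: Bystander: a round brown abrasive flap wheel standing on its face, 58 mm diameter, 40 mm high, with a thin steel shank upright on top to 92 mm. Loose. Origin: centre of its underside.
- tape_measure: Bystander: a black and red pocket tape measure, standing, 42 x 81 x 66 mm high. Loose. Origin: centre of its underside.
There are look-alikes about, which are no part of the job. What is shaped like the part that bears saw_medium_center but green or purple is not meant.

How it is judged:
By the outcome, as a careful person would: the job done as asked, in the order asked, and still so for the second after the job is handed in, with the robot touching nothing.
It also fails if it takes over 96 s, if anything falls off the work surface, if the arm or the gripper's body presses on something with over 40 N, if the wrist force passes 120 N, or if a joint passes its speed limit or range.

## Working session

There is one attempt and no reset: what is moved stays moved. The work goes in short steps, Python scripts to look and compute and a tool call to move; the robot and the scene stay as the last step left them, time stands still between calls to the robot, and variables do not carry over. Pictures are saved under pics/ and viewed, at most 14 in all, crops included, and the job is handed in when it is done.

Besides the shell and the picture viewer there is one more tool, called after "Emit:" by a JSON object that holds its "op" and its "data". jog_arm: Moves the arm, as the interface text tells. Its arguments: {"type":"object","properties":{"rows":{"type":"array","items":{"type":"array"}},"squeeze":{"type":"number"}},"required":["rows"]}

```bash
mkdir -p pics; ls; cat > h.py <<'E'
from station import *
import numpy as np, cv2
def world(c,u,v,z=None):
    """pixel (arrays) -> world; by depth, or on plane z"""
    K=c["K"];k=c["k1"];u=np.asarray(u,float);v=np.asarray(v,float)
    xd=(u-K[0,2])/K[0,0];yd=(v-K[1,2])/K[1,1]
    x,y=xd.copy(),yd.copy()
    for _ in range(20):
        f=1+k*(x*x+y*y);x=xd/f;y=yd/f
    T=np.array(c["world_from_camera"])
    d=np.stack([x,-y,-np.ones_like(x)],-1)
    if z is None:
        D=c["range_z"][np.round(v).astype(int),np.round(u).astype(int)]
        return (d*D[...,None])@T[:3,:3].T+T[:3,3]
    w=d@T[:3,:3].T
    s=(z-T[2,3])/w[...,2]
    return w*s[...,None]+T[:3,3]
def cloud(c):
    H,W=c["range_z"].shape
    v,u=np.mgrid[0:H,0:W]
    return world(c,u,v)
def save(c,n): cv2.imwrite("pics/"+n,c["image"][...,::-1])
E
python3 - <<'E'
from h import *
o=get_obs();print(o)
L="saw_small_center saw_medium_center saw_large_center arbor_center nest_well arbor_trough sleeve_center drill_bit_center flap_wheel tape_measure".split()
for n in("top","scene"):
    c=camera(n);save(c,n+"0.png")
    for l in L:
        for r in spot_point(l,c)[:3]:
            u,v=r["at"][0]*560,r["at"][1]*420
            print(n,l,round(r["p"],2),round(u),round(v),world(c,u,v).round(3))
E
```

```text
pics
{'time_s': 0.0, 'qpos': array([-1.21361330e+00,  3.00476309e-01,  1.52161117e+00,  5.01401385e-06,
        1.32068339e+00, -6.65603260e-02]), 'joint_vel': array([ 3.23948754e-06,  1.72602287e-03,  1.93220717e-04, -3.65617312e-04,
        1.04572104e-03,  5.08418110e-04]), 'tau': array([ 2.29265161e-04, -5.31799507e+01, -3.52732408e+01,  7.08829612e-02,
        2.43914605e-02, -1.20249942e-04]), 'ee_pos': array([ 0.22606992, -0.5010928 ,  0.20487074]), 'eef_rot': array([-3.14041737e+00, -8.32100155e-05,  4.23742056e-01]), 'force': array([ 0.75968169,  0.18596165, -0.23779303]), 'moment': array([ 0.00802756, -0.00602221,  0.07296869]), 'grip_force': 0.0, 'grip_width': 0.09398529319134938}
top saw_small_center 0.57 152 221 [0.42  0.408 0.036]
top saw_medium_center 0.65 121 230 [0.396 0.493 0.037]
top saw_medium_center 0.63 192 234 [0.381 0.3   0.047]
top saw_medium_center 0.52 184 262 [0.308 0.323 0.04 ]
top saw_large_center 0.84 148 180 [0.53  0.417 0.049]
top arbor_center 0.66 228 184 [0.518 0.205 0.024]
top nest_well 0.73 305 212 [ 0.438 -0.005  0.014]
top arbor_trough 0.66 336 
[... 293 characters left out ...]
]
scene saw_medium_center 0.8 193 300 [0.383 0.509 0.042]
scene saw_medium_center 0.75 238 219 [0.505 0.214 0.016]
scene saw_medium_center 0.64 245 258 [0.376 0.324 0.035]
scene arbor_center 0.52 238 219 [0.506 0.214 0.016]
scene nest_well 0.97 293 192 [0.448 0.007 0.015]
scene arbor_trough 0.68 311 178 [ 0.443 -0.089  0.015]
scene sleeve_center 0.52 216 233 [0.523 0.293 0.009]
scene drill_bit_center 0.49 268 238 [0.387 0.21  0.01 ]
scene drill_bit_center 0.47 186 254 [0.506 0.421 0.045]
scene drill_bit_center 0.42 241 217 [0.501 0.204 0.018]
scene flap_wheel 0.52 216 234 [0.495 0.316 0.044]
scene flap_wheel 0.18 239 217 [0.503 0.212 0.022]
scene tape_measure 0.72 217 231 [0.522 0.29  0.013]
```

```bash
cd pics; python3 -c "
import cv2
a=cv2.imread('top0.png');cv2.imwrite('topc.png',cv2.resize(a[140:300,90:450],None,fx=2.2,fy=2.2,interpolation=3))"
```

```text
(no output)
```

View pics/topc.png

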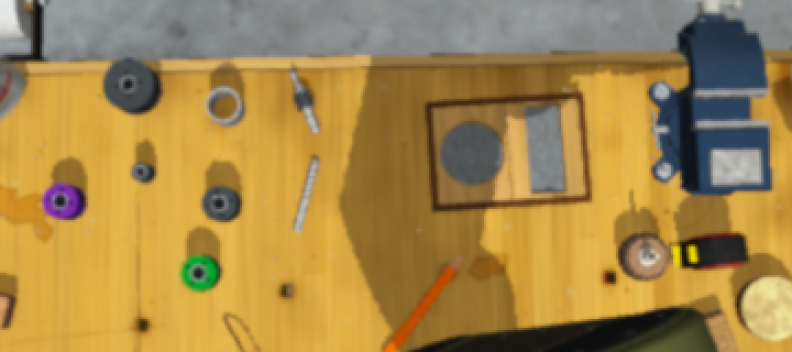

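View pics/scene0.png

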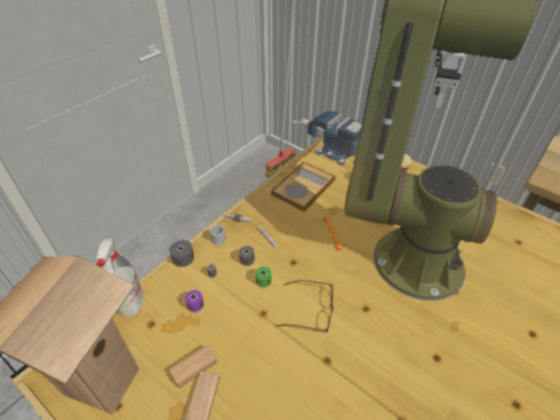

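Top view: small saw ≈(155,218), medium (grey) ≈(190,232), large ≈(150,179), arbor ≈(228,184), well ≈(304,210), trough ≈(338,207); purple and green are decoys, the bright sleeve is at (192,188). Now I measure with depth.

```bash
python3 - <<'E'
from h import *
for n in("top","scene"):
    c=camera(n);P=cloud(c);ok=c["range_z"]>0
    print(n,np.array(c["world_from_camera"])[:3,3].round(3),"bench z",np.median(P[ok&(abs(P[...,0]-.45)<.1)&(abs(P[...,1]-.15)<.03)][:,2]).round(4))
    for l,x,y,h,r in(("small",.42,.408,.034,.012),("med",.381,.3,.040,.022),("large",.53,.417,.046,.032)):
        m=ok&(np.hypot(P[...,0]-x,P[...,1]-y)<r+.015)&(P[...,2]>h*.7)
        v,u=np.nonzero(m)
        Q=P[m]; T=Q[Q[:,2]>h-.007]
        (cx,cy),R=cv2.minEnclosingCircle(T[:,:2].astype(np.float32))
        print(l,len(T),"mean",T.mean(0).round(4),"circ",round(cx,4),round(cy,4),round(R,4),"mid",((T.max(0)+T.min(0))/2).round(4))
    m=ok&(np.hypot(P[...,0]-.515,P[...,1]-.207)<.06)&(P[...,2]>.006)&(P[...,2]<.04)
    Q=P[m];C=Q[Q[:,2]>.0165]
    cv,d=np.linalg.eigh(np.cov(Q[:,:2].T));print("arbor",len(Q),Q.mean(0).round(4),"collar",len(C),C.mean(0).round(4),"yaw",np.degrees(np.arctan2(d[1,1],d[0,1])).round(1))
    # tray: well (dark felt) & trough
    g=c["image"].astype(int);sat=g.max(2)-g.min(2)
    m=ok&(abs(P[...,0]-.445)<.09)&(abs(P[...,1]+.045)<.11)&(abs(P[...,2]-.012)<.012)&(sat<40)
    k,lab,st,ce=cv2.connectedComponentsWithStats(m.astype(np.uint8))
    for i in range(1,k):
        if st[i,4]<60: continue
        v,u=np.nonzero(lab==i)
        W=world(c,u,v,.012)
        rect=cv2.minAreaRect(W[:,:2].astype(np.float32))
        print("blob",st[i],W.mean(0).round(4),"z",np.median(P[lab==i][:,2]).round(4),"rect",np.round(rect[0],4),np.round(rect[1],4),round(rect[2],1))
    m=ok&(P[...,0]>.3)&(P[...,0]<.75)&(P[...,1]<-.13)&(P[...,1]>-.33)&(P[...,2]>.05)
    Q=P[m]
    for a in np.arange(.3,.75,.05):
        q=Q[abs(Q[:,0]-a)<.025]
        if len(q):print(" tall x",round(a,2),"ymax",q[:,1].max().round(3),"z",q[:,2].max().round(3))
E
```

```text
top [0.307 0.09  1.313] bench z 0.0008
small 65 mean [0.4286 0.4034 0.035 ] circ 0.429 0.404 0.0121 mid [0.4279 0.4037 0.0347]
med 216 mean [0.3881 0.3081 0.0413] circ 0.3883 0.3087 0.0225 mid [0.388  0.3086 0.0411]
large 450 mean [0.5353 0.4169 0.0471] circ 0.5351 0.4181 0.0333 mid [0.5364 0.4178 0.0476]
arbor 180 [0.5098 0.2068 0.016 ] collar 91 [0.5129 0.206  0.0211] yaw -160.3
blob [329 188  18  39 573] [ 0.4512 -0.0926  0.012 ] z 0.0134 rect [ 0.4513 -0.0924] [0.1061 0.0408] 2.7
blob [290 196  28  28 622] [ 0.4462 -0.001   0.012 ] z 0.0131 rect [ 4.463e-01 -1.000e-04] [0.0738 0.0742] 88.8
 tall x 0.3 ymax -0.201 z 0.095
 tall x 0.35 ymax -0.256 z 0.072
 tall x 0.4 ymax -0.248 z 0.143
 tall x 0.45 ymax -0.247 z 0.142
 tall x 0.5 ymax -0.247 z 0.14
 tall x 0.55 ymax -0.248 z 0.138
 tall x 0.6 ymax -0.211 z 0.113
 tall x 0.65 ymax -0.211 z 0.109
scene [-0.145  0.827  0.952] bench z 0.0011
small 56 mean [0.4235 0.408  0.0334] circ 0.4254 0.4077 0.0129 mid [0.4253 0.4078 0.0331]
med 172 mean [0.3839 0.309  0.0409] circ 0.3873 0.308 0.0242 mid [0.3852 0.3077 0.0399]
large 357 mean [0.5301 0.42   0.0455] circ 0.5312 0.4184 0.0348 mid [0.5308 0.4191 0.0453]
arbor 112 [0.5088 0.2067 0.0163] collar 55 [0.5095 0.2074 0.0202] yaw -158.4
blob [296 169  30  16 209] [ 0.4491 -0.0966  0.012 ] z 0.0133 rect [ 0.4495 -0.0968] [0.1051 0.0362] 2.8
blob [285 184  23  15 263] [ 0.4442 -0.0041  0.012 ] z 0.0135 rect [ 0.4449 -0.0046] [0.0706 0.0705] 72.8
 tall x 0.4 ymax -0.242 z 0.14
 tall x 0.45 ymax -0.241 z 0.138
 tall x 0.5 ymax -0.245 z 0.139
 tall x 0.55 ymax -0.242 z 0.135
 tall x 0.6 ymax -0.208 z 0.108
 tall x 0.65 ymax -0.215 z 0.109
```

Emit:
{"op": "jog_arm", "data": {"rows": [[[0.0185,-0.0248,0],0,0.05],[[0.0185,-0.0248,0],0,0.05],[[0.0185,-0.0248,0],0,0.05],[[0.0185,-0.0248,0],0,0.05],[[0.0185,-0.0248,0],0,0.05],[[0.0185,-0.0248,0],0,0.05],[[0.0185,-0.0248,0],0,0.05],[[0.0185,-0.0248,0],0,0.05],[[0.0185,-0.0248,0],0,0.05],[[0.0185,-0.0248,0],0,0.05]], "squeeze": 20}}

```text
time_s: 2.03
ee_pos: [0.2928, -0.1978, 0.2056]
eef_rot: [3.141, -0.0, 0.423]
force: [0.5, -0.2, 0.3]
grip_width: 0.0496
grip_force: 0.0
```

Emit:
{"op": "jog_arm", "data": {"rows": [[[0.0185,-0.0248,0],0,0.05],[[0.0185,-0.0248,0],0,0.05],[[0.0185,-0.0248,0],0,0.05],[[0.0185,-0.0248,0],0,0.05],[[0.0185,-0.0248,0],0,0.05],[[0.0185,-0.0248,0],0,0.05],[[0.0185,-0.0248,0],0,0.05],[[0.0185,-0.0248,0],0,0.05],[[0.0185,-0.0248,0],0,0.05],[[0.0185,-0.0248,0],0,0.05]]}}

```text
time_s: 2.87
ee_pos: [0.3595, 0.1047, 0.2057]
eef_rot: [3.141, -0.001, 0.424]
force: [-0.2, -0.1, -0.5]
grip_width: 0.0498
grip_force: 0.0
```

Emit:
{"op": "jog_arm", "data": {"rows": [[[0.0185,-0.0248,0],0,0.05],[[0.0185,-0.0248,0],0,0.05],[[0.0185,-0.0248,0],0,0.05],[[0.0185,-0.0248,0],0,0.05],[[0.0185,-0.0248,0],0,0.05],[[0.0185,-0.0248,0],0,0.05],[[0.0185,-0.0248,0],0,0.05],[[0.0185,-0.0248,0],0,0.05],[[0.0185,-0.0248,0],0,0.05],[[0.0185,-0.0248,0],0,0.05],[[0,0,0],0,0.05],[[0,0,0],0,0.05]]}}

```text
time_s: 3.87
ee_pos: [0.4258, 0.4058, 0.2046]
eef_rot: [3.141, 0.001, 0.425]
force: [-0.9, 0.0, -0.2]
grip_width: 0.05
grip_force: 0.0
```

Emit:
{"op": "jog_arm", "data": {"rows": [[[0,0,0.03],0,0.05],[[0,0,0.03],0,0.05],[[0,0,0.03],0,0.05],[[0,0,0.03],0,0.05],[[0,0,0.03],0,0.05],[[0,0,0.025],0,0.05],[[0,0,0.012],0,0.05],[[0,0,0.008],0,0.05],[[0,0,0],0,0.05],[[0,0,0],0,0.03],[[0,0,0],0,0.015],[[0,0,0],0,0.015]]}}

```text
time_s: 4.87
ee_pos: [0.4267, 0.4055, 0.0119]
eef_rot: [-3.141, -0.002, 0.424]
force: [-0.1, 0.5, -0.2]
grip_width: 0.0334
grip_force: 0.0
```

Emit:
{"op": "jog_arm", "data": {"rows": [[[0,0,0],0,0.015],[[0,0,0],0,0.015],[[0,0,0],0,0.015],[[0,0,-0.01],0,0.015],[[0,0,-0.03],0,0.015],[[0,0,-0.03],0,0.015],[[0,0,-0.02],0,0.015],[[0,0,0],0,0.015]]}}

```text
time_s: 5.53
ee_pos: [0.4276, 0.4063, 0.1057]
eef_rot: [-3.14, -0.007, 0.424]
force: [0.6, 0.8, 0.2]
grip_width: 0.0235
grip_force: 20.0
```

Emit:
{"op": "jog_arm", "data": {"rows": [[[-0.0126,0.0316,0],0,0.015],[[-0.0126,0.0316,0],0,0.015],[[-0.0126,0.0316,0],0,0.015],[[-0.0126,0.0316,0],0,0.015],[[-0.0126,0.0316,0],0,0.015],[[-0.0126,0.0316,0],0,0.015],[[-0.0126,0.0316,0],0,0.015],[[-0.0126,0.0316,0],0,0.015],[[-0.0126,0.0316,0],0,0.015],[[-0.0126,0.0316,0],0,0.015],[[-0.0126,0.0316,0],0,0.015],[[-0.0126,0.0316,0],0,0.015]]}}

```text
time_s: 6.53
ee_pos: [0.4437, -0.0043, 0.1003]
eef_rot: [-3.141, 0.0, 0.424]
force: [0.7, 0.7, -1.0]
grip_width: 0.0236
grip_force: 20.0
```

Emit:
{"op": "jog_arm", "data": {"rows": [[[0,0,0],0,0.015],[[0,0,0],0,0.015],[[0,0,0.03],0,0.015],[[0,0,0.025],0,0.015],[[0,0,0.012],0,0.015],[[0,0,0],0,0.015],[[0,0,0],0,0.015],[[0,0,0],0,0.015]]}}

```text
time_s: 7.2
ee_pos: [0.4447, -0.0022, 0.0343]
eef_rot: [3.141, -0.001, 0.425]
force: [0.9, 0.4, -0.6]
grip_width: 0.0234
grip_force: 20.0
```

Emit:
{"op": "jog_arm", "data": {"rows": [[[0,0,0.004],0,0.015],[[0,0,0.003],0,0.015],[[0,0,0.003],0,0.015],[[0,0,0],0,0.015],[[0,0,0],0,0.015]]}}

```text
time_s: 7.62
ee_pos: [0.4442, -0.0027, 0.0234]
eef_rot: [-3.142, 0.0, 0.424]
force: [-0.4, -0.3, -0.3]
grip_width: 0.0233
grip_force: 20.0
```

Emit:
{"op": "jog_arm", "data": {"rows": [[[0,0,0.001],0,0.015],[[0,0,0.001],0,0.015],[[0,0,0],0,0.015],[[0,0,0],0,0.015]]}}

```text
time_s: 7.95
ee_pos: [0.4448, -0.0027, 0.0227]
eef_rot: [3.141, -0.001, 0.424]
force: [-6.8, 1.5, 21.5]
grip_width: 0.0235
grip_force: 20.0
```

Emit:
{"op": "jog_arm", "data": {"rows": [[[0,0,-0.001],0,0.028],[[0,0,0],0,0.04],[[0,0,0],0,0.04],[[0,0,0],0,0.04],[[0,0,-0.01],0,0.04],[[0,0,-0.03],0,0.04],[[0,0,-0.03],0,0.04],[[0,0,-0.03],0,0.05],[[0.0075,-0.0307,0],0,0.07],[[0.0075,-0.0307,0],0,0.07]]}}

```text
time_s: 8.78
ee_pos: [0.4334, 0.0594, 0.1248]
eef_rot: [3.14, -0.004, 0.421]
force: [0.2, 0.5, -0.7]
grip_width: 0.0563
grip_force: 0.0
```

Emit:
{"op": "jog_arm", "data": {"rows": [[[0.0075,-0.0307,0],0,0.07],[[0.0075,-0.0307,0],0,0.07],[[0.0075,-0.0307,0],0,0.07],[[0.0075,-0.0307,0],0,0.07],[[0.0075,-0.0307,0],0,0.07],[[0.0075,-0.0307,0],0,0.07],[[0.0075,-0.0307,0],0,0.07],[[0.0075,-0.0307,0],0,0.07],[[0,0,0],0,0.07],[[0,0,0],0,0.07]]}}

```text
time_s: 9.62
ee_pos: [0.3858, 0.3088, 0.1228]
eef_rot: [3.142, 0.0, 0.426]
force: [-0.0, -1.3, 0.1]
grip_width: 0.0695
grip_force: 0.0
```

```bash
cat > m.py <<'E'
from h import *
import sys
def top(x,y,h,r,n="top"):
    c=camera(n);P=cloud(c)
    m=(c["range_z"]>0)&(np.hypot(P[...,0]-x,P[...,1]-y)<r+.012)&(abs(P[...,2]-h)<.007)
    T=P[m];(a,b),R=cv2.minEnclosingCircle(T[:,:2].astype(np.float32))
    print(n,len(T),"mean",T.mean(0).round(4),"circ",round(a,4),round(b,4),round(R,4))
    return c
E
python3 - <<'E'
from m import *
c=top(.445,-.002,.046,.012);save(c,"t1.png")
u,v=260,180
cv2.imwrite("pics/t1c.png",cv2.resize(c["image"][150:270,150:370,::-1],None,fx=3.5,fy=3.5,interpolation=3))
print(get_obs()["ee_pos"])
E
```

```text
top 62 mean [ 0.4465 -0.0007  0.047 ] circ 0.4436 -0.0016 0.0108
[0.38608641 0.30786081 0.1226849 ]
```

View pics/t1c.png

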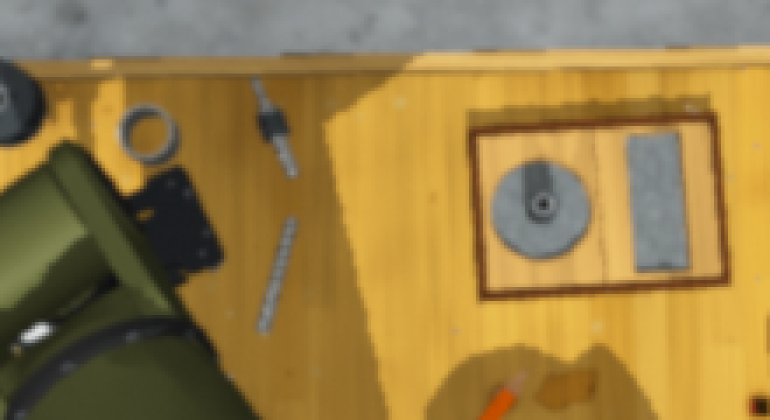

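Small saw stands upright in the middle of the well (crop ≈(543,203), well centre ≈(541,210)). Now the medium saw.

Emit:
{"op": "jog_arm", "data": {"rows": [[[0,0,0.03],0,0.07],[[0,0,0.03],0,0.07],[[0,0,0.03],0,0.07],[[0,0,0.014],0,0.07],[[0,0,0.006],0,0.07],[[0,0,0],0,0.06],[[0,0,0],0,0.05],[[0,0,0],0,0.036],[[0,0,0],0,0.036],[[0,0,0],0,0.036],[[0,0,0],0,0.036],[[0,0,0],0,0.036]]}}

```text
time_s: 10.67
ee_pos: [0.387, 0.3082, 0.0135]
eef_rot: [-3.142, -0.002, 0.424]
force: [0.5, -2.9, 8.0]
grip_width: 0.0443
grip_force: 20.0
```

Emit:
{"op": "jog_arm", "data": {"rows": [[[0,0,-0.01],0,0.036],[[0,0,-0.03],0,0.036],[[0,0,-0.03],0,0.036],[[0,0,-0.03],0,0.036],[[0,0,0],0,0.036],[[0,0,0],0,0.036]]}}

```text
time_s: 11.17
ee_pos: [0.3868, 0.3084, 0.1143]
eef_rot: [-3.141, -0.003, 0.424]
force: [0.1, 0.0, -1.9]
grip_width: 0.0439
grip_force: 20.0
```

Emit:
{"op": "jog_arm", "data": {"rows": [[[-0.0075,0.0307,0],0,0.036],[[-0.0075,0.0307,0],0,0.036],[[-0.0075,0.0307,0],0,0.036],[[-0.0075,0.0307,0],0,0.036],[[-0.0075,0.0307,0],0,0.036],[[-0.0075,0.0307,0],0,0.036],[[-0.0075,0.0307,0],0,0.036],[[-0.0075,0.0307,0],0,0.036],[[-0.0075,0.0307,0],0,0.036],[[-0.0075,0.0307,0],0,0.036],[[0,0,0.02],0,0.036],[[0,0,0.015],0,0.036]]}}

```text
time_s: 12.17
ee_pos: [0.4437, -0.0042, 0.076]
eef_rot: [-3.141, 0.001, 0.421]
force: [-0.9, 0.4, -2.4]
grip_width: 0.044
grip_force: 20.0
```

Emit:
{"op": "jog_arm", "data": {"rows": [[[0,0,0],0,0.036],[[0,0,0],0,0.036],[[0,0,0],0,0.036]]}}

```text
time_s: 12.42
ee_pos: [0.4443, -0.0025, 0.0778]
eef_rot: [-3.141, 0.0, 0.424]
force: [-0.3, -0.0, -0.9]
grip_width: 0.0439
grip_force: 20.0
```

Emit:
{"op": "jog_arm", "data": {"rows": [[[0,0,0.01],0,0.036],[[0,0,0.01],0,0.036],[[0,0,0.01],0,0.036],[[0,0,0.01],0,0.036],[[0,0,0.008],0,0.036],[[0,0,0.003],0,0.036],[[0,0,0],0,0.036],[[0,0,0],0,0.036]]}}

```text
time_s: 13.08
ee_pos: [0.4442, -0.0027, 0.0262]
eef_rot: [-3.141, 0.0, 0.424]
force: [0.4, 0.0, -1.7]
grip_width: 0.0437
grip_force: 20.0
```

Emit:
{"op": "jog_arm", "data": {"rows": [[[0,0,0.001],0,0.036],[[0,0,0],0,0.036],[[0,0,0],0,0.036]]}}

```text
time_s: 13.33
ee_pos: [0.4443, -0.0028, 0.0255]
eef_rot: [3.142, -0.0, 0.424]
force: [0.2, 0.2, -1.7]
grip_width: 0.0438
grip_force: 20.0
```

Emit:
{"op": "jog_arm", "data": {"rows": [[[0,0,0.001],0,0.036],[[0,0,0],0,0.036],[[0,0,0],0,0.036]]}}

```text
time_s: 13.58
ee_pos: [0.4444, -0.0028, 0.0252]
eef_rot: [3.141, -0.0, 0.424]
force: [-5.8, -0.0, 13.4]
grip_width: 0.0444
grip_force: 20.0
```

Emit:
{"op": "jog_arm", "data": {"rows": [[[0,0,-0.001],0,0.05],[[0,0,0],0,0.06],[[0,0,0],0,0.06],[[0,0,0],0,0.06],[[0,0,-0.01],0,0.06],[[0,0,-0.03],0,0.06],[[0,0,-0.03],0,0.06],[[0,0,-0.03],0,0.06],[[0.0181,-0.0247,0],0,0.088],[[0.0181,-0.0247,0],0,0.088]]}}

```text
time_s: 14.42
ee_pos: [0.4579, 0.0573, 0.1281]
eef_rot: [3.14, -0.004, 0.421]
force: [-0.2, -0.1, -0.6]
grip_width: 0.0701
grip_force: 0.0
```

Emit:
{"op": "jog_arm", "data": {"rows": [[[0.0181,-0.0247,0],0,0.088],[[0.0181,-0.0247,0],0,0.088],[[0.0181,-0.0247,0],0,0.088],[[0.0181,-0.0247,0],0,0.088],[[0.0181,-0.0247,0],0,0.088],[[0.0181,-0.0247,0],0,0.088],[[0.0181,-0.0247,0],0,0.088],[[0.0181,-0.0247,0],0,0.088],[[0.0181,-0.0247,0],0,0.088],[[0.0181,-0.0247,0],0,0.088],[[0.0181,-0.0247,0],0,0.088],[[0.0181,-0.0247,0],0,0.088]]}}

```text
time_s: 15.42
ee_pos: [0.533, 0.4181, 0.1262]
eef_rot: [-3.142, -0.0, 0.424]
force: [-0.2, -1.1, 0.3]
grip_width: 0.0877
grip_force: 0.0
```

Emit:
{"op": "jog_arm", "data": {"rows": [[[0,0,0],0,0.088],[[0,0,0],0,0.088],[[0,0,0],0,0.088]]}}

```text
time_s: 15.67
ee_pos: [0.5329, 0.4161, 0.1256]
eef_rot: [3.141, 0.0, 0.424]
force: [0.9, -0.2, 0.1]
grip_width: 0.0877
grip_force: 0.0
```

```bash
python3 - <<'E'
from m import *
c=top(.445,-.001,.052,.022)
cv2.imwrite("pics/t2c.png",cv2.resize(c["image"][150:270,150:370,::-1],None,fx=3.5,fy=3.5,interpolation=3))
print(get_obs()["ee_pos"])
E
```

```text
top 213 mean [ 0.4449 -0.0011  0.053 ] circ 0.4453 -0.0013 0.0221
[0.53302474 0.41578297 0.12584647]
```

View pics/t2c.png

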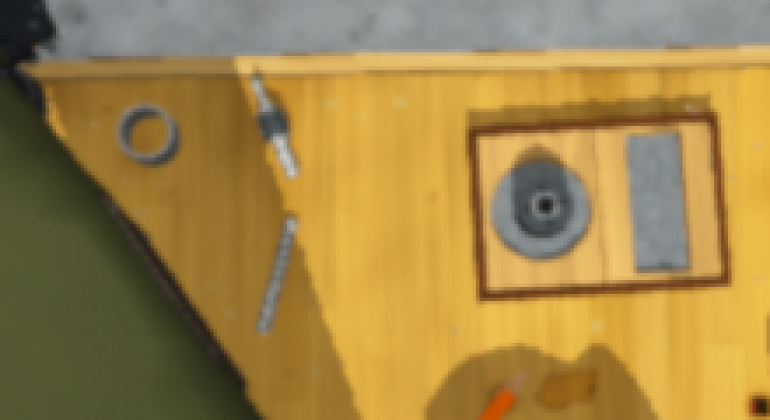

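Medium sits flat over the small one at crop (545,205), centred in the well. Now the large saw.

Emit:
{"op": "jog_arm", "data": {"rows": [[[0,0,0.03],0,0.088],[[0,0,0.03],0,0.088],[[0,0,0.03],0,0.088],[[0,0,0.015],0,0.088],[[0,0,0.006],0,0.088],[[0,0,0],0,0.08],[[0,0,0],0,0.07],[[0,0,0],0,0.056],[[0,0,0],0,0.056],[[0,0,0],0,0.056],[[0,0,0],0,0.056],[[0,0,0],0,0.056]], "squeeze": 25}}

```text
time_s: 16.72
ee_pos: [0.5337, 0.4172, 0.0163]
eef_rot: [-3.141, -0.003, 0.424]
force: [-0.4, -0.5, 7.0]
grip_width: 0.0641
grip_force: 25.0
```

Emit:
{"op": "jog_arm", "data": {"rows": [[[0,0,-0.01],0,0.056],[[0,0,-0.03],0,0.056],[[0,0,-0.03],0,0.056],[[0,0,-0.03],0,0.056],[[0,0,0],0,0.056],[[0,0,0],0,0.056],[[0,0,0],0,0.056]]}}

```text
time_s: 17.3
ee_pos: [0.5326, 0.4163, 0.1137]
eef_rot: [3.141, 0.001, 0.424]
force: [0.2, -0.2, -3.8]
grip_width: 0.0643
grip_force: 25.0
```

Emit:
{"op": "jog_arm", "data": {"rows": [[[-0.0181,0.0247,0],0,0.056],[[-0.0181,0.0247,0],0,0.056],[[-0.0181,0.0247,0],0,0.056],[[-0.0181,0.0247,0],0,0.056],[[-0.0181,0.0247,0],0,0.056],[[-0.0181,0.0247,0],0,0.056],[[-0.0181,0.0247,0],0,0.056],[[-0.0181,0.0247,0],0,0.056],[[-0.0181,0.0247,0],0,0.056],[[-0.0181,0.0247,0],0,0.056],[[-0.0181,0.0247,0],0,0.056],[[-0.0181,0.0247,0],0,0.056]]}}

```text
time_s: 18.3
ee_pos: [0.4555, 0.0558, 0.1132]
eef_rot: [-3.141, 0.002, 0.424]
force: [-0.1, -0.3, -2.1]
grip_width: 0.0643
grip_force: 25.0
```

Emit:
{"op": "jog_arm", "data": {"rows": [[[-0.0181,0.0247,0],0,0.056],[[-0.0181,0.0247,0],0,0.056],[[0,0,0.02],0,0.056],[[0,0,0.01],0,0.056],[[0,0,0],0,0.056],[[0,0,0],0,0.056],[[0,0,0],0,0.056]]}}

```text
time_s: 18.88
ee_pos: [0.4444, -0.0021, 0.0846]
eef_rot: [-3.141, 0.0, 0.425]
force: [0.7, -0.4, -2.6]
grip_width: 0.064
grip_force: 25.0
```

Emit:
{"op": "jog_arm", "data": {"rows": [[[0,0,0.01],0,0.056],[[0,0,0.01],0,0.056],[[0,0,0.01],0,0.056],[[0,0,0.01],0,0.056],[[0,0,0.01],0,0.056],[[0,0,0.005],0,0.056],[[0,0,0],0,0.056],[[0,0,0],0,0.056]]}}

```text
time_s: 19.55
ee_pos: [0.4442, -0.0028, 0.029]
eef_rot: [-3.141, 0.001, 0.424]
force: [0.4, -0.6, -2.1]
grip_width: 0.0643
grip_force: 25.0
```

Emit:
{"op": "jog_arm", "data": {"rows": [[[0,0,0.001],0,0.056],[[0,0,0],0,0.056],[[0,0,0],0,0.056]]}}

```text
time_s: 19.8
ee_pos: [0.4443, -0.0028, 0.0285]
eef_rot: [3.141, -0.0, 0.424]
force: [0.3, 0.0, -2.8]
grip_width: 0.0646
grip_force: 25.0
```

Emit:
{"op": "jog_arm", "data": {"rows": [[[0,0,0.001],0,0.056],[[0,0,0],0,0.056],[[0,0,0],0,0.056]]}}

```text
time_s: 20.05
ee_pos: [0.4444, -0.0028, 0.0277]
eef_rot: [3.141, -0.001, 0.424]
force: [-1.1, 0.7, 2.5]
grip_width: 0.0644
grip_force: 25.0
```

Emit:
{"op": "jog_arm", "data": {"rows": [[[0,0,0],0,0.075],[[0,0,0],0,0.088],[[0,0,0],0,0.088],[[0,0,0],0,0.088],[[0,0,-0.01],0,0.088],[[0,0,-0.03],0,0.088],[[0,0,-0.03],0,0.088],[[0,0,-0.03],0,0.088],[[0.0182,-0.0204,0],0,0.05],[[0.0182,-0.0204,0],0,0.05]]}}

```text
time_s: 20.88
ee_pos: [0.4617, 0.0495, 0.1302]
eef_rot: [3.14, -0.004, 0.421]
force: [0.9, -0.0, 0.2]
grip_width: 0.0783
grip_force: 0.0
```

Emit:
{"op": "jog_arm", "data": {"rows": [[[0.0182,-0.0204,0],0,0.05],[[0.0182,-0.0204,0],0,0.05],[[0.0182,-0.0204,0],0,0.05],[[0.0182,-0.0204,0],0,0.05],[[0.0182,-0.0204,0],0,0.05],[[0.0182,-0.0204,0],0,0.05],[[0,0,0],3.8,0.05],[[0,0,0],0,0.05],[[0,0,0],0,0.05],[[0,0,0],0,0.05]]}}

```text
time_s: 21.72
ee_pos: [0.5097, 0.2053, 0.1278]
eef_rot: [3.142, -0.0, 0.359]
force: [0.1, 0.5, -0.1]
grip_width: 0.0497
grip_force: 0.0
```

```bash
python3 - <<'E'
from m import *
c=top(.445,-.001,.058,.032)
c2=camera("scene")
a=cv2.resize(c["image"][150:270,190:370,::-1],(780,520),interpolation=3)
cv2.imwrite("pics/t3c.png",a)
cv2.imwrite("pics/s3c.png",cv2.resize(c2["image"][150:270,190:340,::-1],None,fx=5,fy=5,interpolation=3))
print(get_obs()["ee_pos"],get_obs()["eef_rot"])
E
```

```text
top 455 mean [ 0.4463 -0.0007  0.0592] circ 0.4465 -0.0011 0.0324
[0.50986143 0.20523845 0.12781439] [ 3.14152788e+00 -2.81268815e-04  3.57727066e-01]
```

View pics/t3c.png

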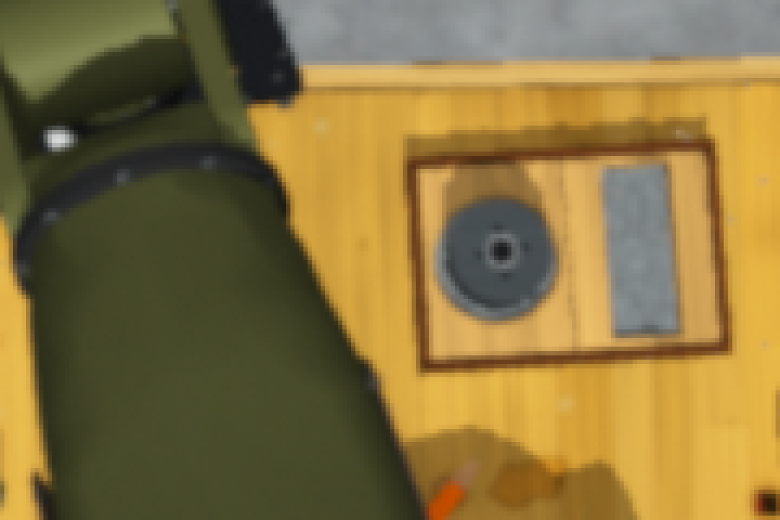

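View pics/s3c.png

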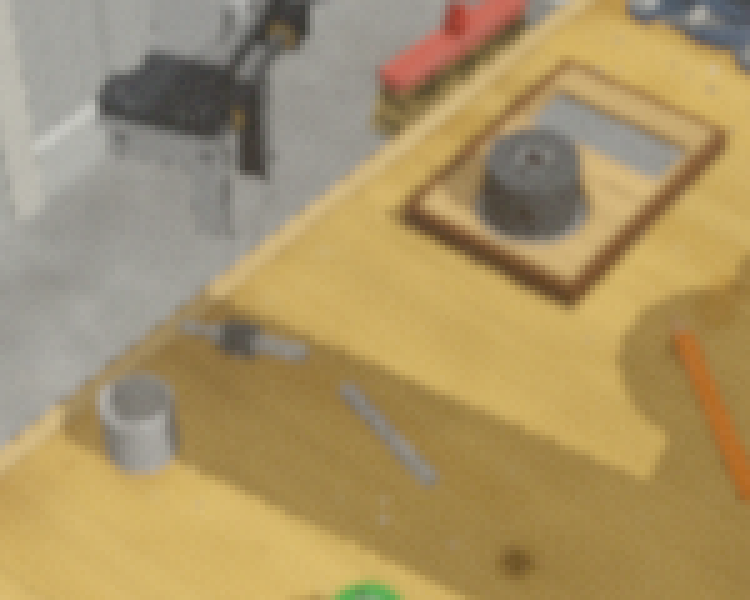

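The nest stands level in the well (crop (500,250)), and the trough is free on its right. Arbor next, lying below the gripper.

Emit:
{"op": "jog_arm", "data": {"rows": [[[0,0,0.03],0,0.05],[[0,0,0.03],0,0.05],[[0,0,0.03],0,0.05],[[0,0,0.0185],0,0.05],[[0,0,0.008],0,0.05],[[0,0,0.002],0,0.05],[[0,0,0],0,0.05],[[0,0,0],0,0.04],[[0,0,0],0,0.03],[[0,0,0],0,0.015],[[0,0,0],0,0.015],[[0,0,0],0,0.015]]}}

```text
time_s: 22.82
ee_pos: [0.5101, 0.2059, 0.0094]
eef_rot: [3.141, -0.001, 0.358]
force: [-0.3, -0.6, 3.4]
grip_width: 0.0211
grip_force: 25.0
```

Emit:
{"op": "jog_arm", "data": {"rows": [[[0,0,0],0,0.015],[[0,0,0],0,0.015],[[0,0,0],0,0.015],[[0,0,0],0,0.015]]}}

```text
time_s: 23.15
ee_pos: [0.5101, 0.2059, 0.0095]
eef_rot: [3.142, -0.001, 0.358]
force: [-1.3, -0.5, 6.5]
grip_width: 0.0216
grip_force: 25.0
```

Emit:
{"op": "jog_arm", "data": {"rows": [[[0,0,-0.01],0,0.015],[[0,0,-0.025],0,0.015],[[0,0,-0.03],0,0.015],[[0,0,-0.03],0,0.015],[[0,0,0],0,0.015],[[0,0,0],0,0.015],[[0,0,0],0,0.015]]}}

```text
time_s: 23.73
ee_pos: [0.5093, 0.2058, 0.1033]
eef_rot: [-3.142, 0.001, 0.358]
force: [0.9, -0.1, -1.2]
grip_width: 0.0212
grip_force: 25.0
```

Emit:
{"op": "jog_arm", "data": {"rows": [[[-0.0162,0.026,0],0,0.015],[[-0.0162,0.026,0],0,0.015],[[-0.0162,0.026,0],0,0.015],[[-0.0162,0.026,0],0,0.015],[[-0.0162,0.026,0],0,0.015],[[-0.0162,0.026,0],0,0.015],[[-0.0162,0.026,0],0,0.015],[[-0.0162,0.026,0],0,0.015],[[-0.0162,0.026,0],0,0.015],[[-0.0162,0.026,0],0,0.015],[[0,0,0],0,0.015]]}}

```text
time_s: 24.65
ee_pos: [0.4475, -0.0978, 0.1027]
eef_rot: [-3.141, 0.002, 0.354]
force: [-1.3, 1.2, -1.5]
grip_width: 0.0215
grip_force: 25.0
```

Emit:
{"op": "jog_arm", "data": {"rows": [[[0,0,0],4.4,0.015],[[0,0,0],4.4,0.015],[[0,0,0],4.4,0.015],[[0,0,0],4.4,0.015],[[0,0,0],0,0.015],[[0,0,0],0,0.015]]}}

```text
time_s: 25.15
ee_pos: [0.4486, -0.094, 0.1031]
eef_rot: [-3.141, 0.002, 0.053]
force: [0.1, 0.4, -1.8]
grip_width: 0.0216
grip_force: 25.0
```

```bash
python3 - <<'E'
from h import *
c=camera("scene")
cv2.imwrite("pics/s4c.png",cv2.resize(c["image"][110:230,230:380,::-1],None,fx=5,fy=5,interpolation=3))
o=get_obs();print(o["ee_pos"],o["eef_rot"],o["grip_width"])
E
```

```text
[ 0.44873433 -0.09407598  0.10327322] [-3.14110962e+00  1.28717496e-03  5.31684780e-02] 0.021370884781664868
```

View pics/s4c.png

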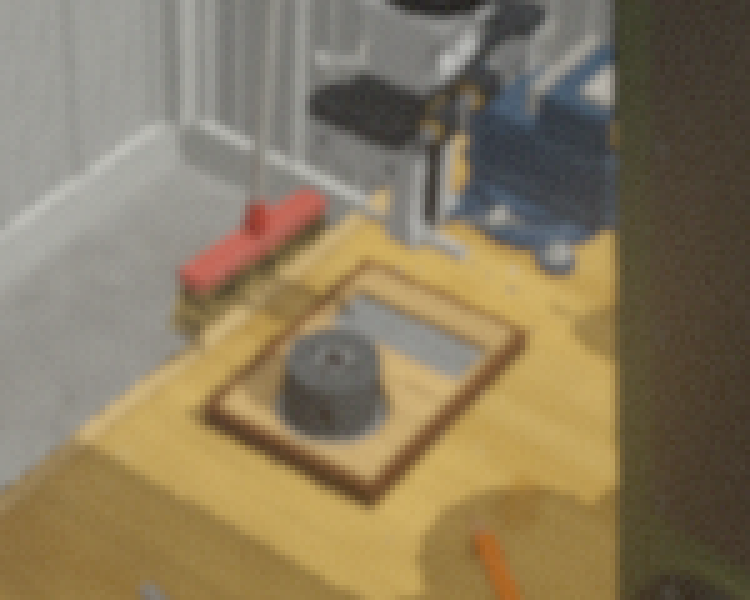

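The arbor hangs level above the trough (crop (430,245)). Lower it.

Emit:
{"op": "jog_arm", "data": {"rows": [[[0,0,0.02],0,0.015],[[0,0,0.02],0,0.015],[[0,0,0.02],0,0.015],[[0,0,0.01],0,0.015],[[0,0,0.006],0,0.015],[[0,0,0.003],0,0.015],[[0,0,0],0,0.015],[[0,0,0],0,0.015],[[0,0,0],0,0.015]]}}

```text
time_s: 25.95
ee_pos: [0.4495, -0.0945, 0.0257]
eef_rot: [3.141, -0.001, 0.05]
force: [1.2, 0.4, 0.1]
grip_width: 0.0216
grip_force: 25.0
```

Emit:
{"op": "jog_arm", "data": {"rows": [[[0,0,0.001],0,0.015],[[0,0,0.001],0,0.015],[[0,0,0.001],0,0.015],[[0,0,0],0,0.015],[[0,0,0],0,0.015]]}}

```text
time_s: 26.37
ee_pos: [0.449, -0.0944, 0.0219]
eef_rot: [-3.142, 0.0, 0.05]
force: [-0.5, 0.3, -1.3]
grip_width: 0.0215
grip_force: 25.0
```

Emit:
{"op": "jog_arm", "data": {"rows": [[[0,0,0.0007],0,0.015],[[0,0,0],0,0.015],[[0,0,0],0,0.015]]}}

```text
time_s: 26.62
ee_pos: [0.4492, -0.0944, 0.0215]
eef_rot: [3.142, -0.0, 0.05]
force: [-1.2, 0.6, 4.0]
grip_width: 0.0217
grip_force: 25.0
```

Contact. Release, rise, and back off so that the camera sees it.

Emit:
{"op": "jog_arm", "data": {"rows": [[[0,0,0],0,0.028],[[0,0,0],0,0.036],[[0,0,0],0,0.044],[[0,0,0],0,0.044],[[0,0,-0.005],0,0.044],[[0,0,-0.02],0,0.044],[[0,0,-0.03],0,0.044],[[0,0,-0.03],0,0.044],[[0,0,-0.03],0,0.044],[[0,0,-0.03],0,0.044],[[0,-0.03,0],0,0.044],[[0,-0.03,0],0,0.044]]}}

```text
time_s: 27.62
ee_pos: [0.4466, -0.0345, 0.1683]
eef_rot: [3.141, -0.004, 0.048]
force: [-0.0, -0.6, -1.0]
grip_width: 0.0438
grip_force: 0.0
```

Emit:
{"op": "jog_arm", "data": {"rows": [[[0,-0.03,0],0,0.044],[[0,-0.03,0],0,0.044],[[0,-0.03,0],0,0.044],[[0,-0.03,0],0,0.044],[[0,-0.03,0],0,0.044],[[0,-0.03,0],0,0.044],[[0,-0.03,0],0,0.044],[[0,0,0],0,0.044],[[0,0,0],0,0.044],[[0,0,0],0,0.044]]}}

```text
time_s: 28.45
ee_pos: [0.4354, 0.1748, 0.1663]
eef_rot: [3.141, 0.0, 0.051]
force: [0.3, -0.2, -0.3]
grip_width: 0.044
grip_force: 0.0
```

```bash
python3 - <<'E'
from m import *
c=top(.445,-.001,.058,.032)
P=cloud(c);m=(abs(P[...,0]-.45)<.055)&(abs(P[...,1]+.0925)<.022)&(P[...,2]>.0275)
print("collar",P[m].mean(0).round(4),P[m][:,2].max())
cv2.imwrite("pics/t5c.png",cv2.resize(c["image"][150:270,260:420,::-1],None,fx=4.8,fy=4.8,interpolation=3))
c2=camera("scene");cv2.imwrite("pics/s5c.png",cv2.resize(c2["image"][140:290,180:340,::-1],None,fx=4,fy=4,interpolation=3))
E
```

```text
top 457 mean [ 0.4464 -0.0008  0.0591] circ 0.4467 -0.0009 0.032
collar [ 0.4517 -0.0927  0.0317] 0.04057039348197278
```

View pics/t5c.png

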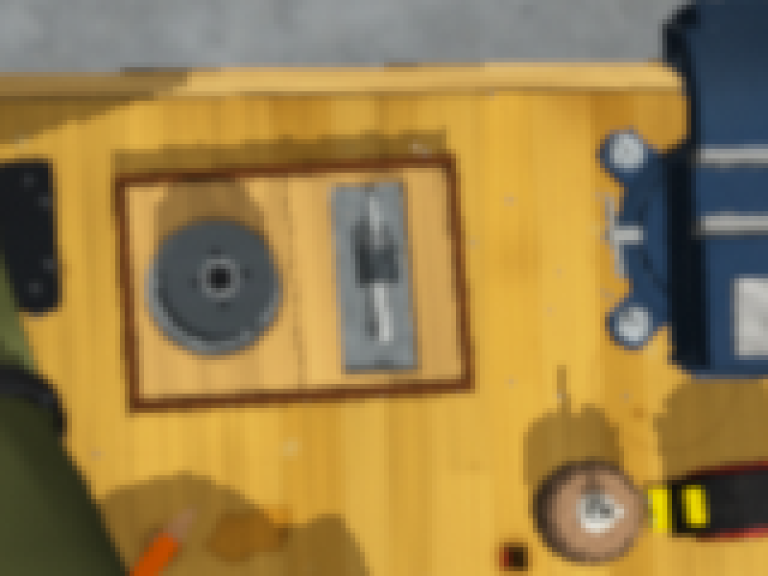

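View pics/s5c.png

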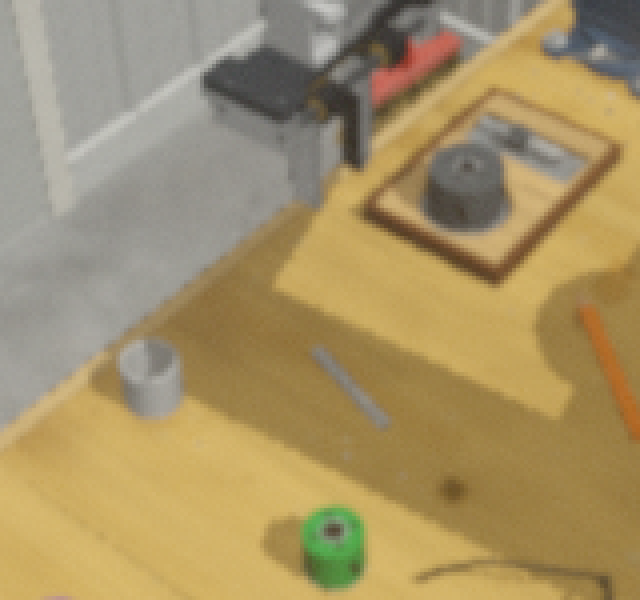

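Nest flat in the well (crop (218,278)); arbor lengthwise in the middle of the trough ((376,265)); look-alikes and bystanders untouched. Handing in.

```bash
python3 -c "
from station import *
print(hand_in())"
```

```text
the job is handed in; nothing more can be done
None
```

I handed the job in after about 29 s: the three hole saws are nested teeth down in the round well, the arbor lies lengthwise and flat in the trough, and I didn't touch anything else; no verdict came back with the hand-in.

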